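Move the tacky oak panel with the spatula

TASK

The dark oak panel has just been oiled and is still tacky, so the fingers must not touch it: take the red-handled spatula, slide its blade under the panel and lift it off its grey rest. Set it down centred and square on the empty blue rest, then draw the spatula out and lay it flat on the table, clear of the panel. Leave the white panel where it is.

Things in the scene. Friction and masses are not known exactly. Their poses are not given: they have to be found in the camera images.
- spatula_grip (a point): Loose spatula lying flat; grip point at mid-height of its red handle, 25 mm above the blade's underside (= table); x to the blade tip, z up. Handle 22 wide (y), 26 high, x -60 to 40 mm; hold it here across y. Sloping neck to a steel blade, x 55 to 160 mm, 70 wide, 3 thick, its top 22 mm below this point. A heel under the handle's butt keeps it level. 0.15 kg
- oak_panel_center (a point): Centre of the loose dark brown oak panel, 100 (x) by 140 (y) by 8 mm (z), about 0.08 kg. It lies on a grey rest shaped like the blue one, centred and square on it within 5 mm and 3 degrees, underside 40 mm above the table. The blade goes in from its -x side (nearest the robot), along +x, between the two rails.
- blue_rest: Empty blue rest, fixed: two rails 100 long (x), 24 wide, 40 mm high, with a 96 mm gap (y) between them, open at -x and on top; only a strip 4 mm high joins them on the table at the +x end. Origin under its centre, on the table; x along the rails away from the robot. A panel lies across both rails, its x along this x. Three rests stand side by side, at least 15 mm apart.
- white_panel_center (a point): Centre of the loose white laminate panel, of the oak panel's size (100 x 140 x 8 mm), lying on the other grey rest in the same way. Not to be moved.
Things that resemble listed ones, but are neither listed nor needed, are in the scene too. There is more than one size of the blue_rest; the one meant has the size given above. Of the things that look like the part that bears spatula_grip, the larger one is meant.

How it is judged:
By the outcome, as a careful person would: the job done as asked, in the order asked, and still so for the second after the job is handed in, with the robot touching nothing.
It also fails if it takes over 67 s, if anything falls off the work surface, if the arm or the gripper's body presses on something with over 40 N, if the wrist force passes 120 N, or if a joint passes its speed limit or range.

ROBOT

A 6-joint arm with a two-finger parallel gripper is mounted at the origin on the work surface. World frame = base frame: x ahead of the robot, y to its left, z up, the work surface at z = 0. Lengths are in m, angles in rad, forces in N, time in s.
With the tool pointing down it reaches from about 0.3 to 0.85 m from the base axis. Payload 5.4 kg.
Tool frame: the origin (TCP) lies at the very end of the fingers, on their centre line; the grasp point (between the pads) lies hold_point_z behind it (hold_point_z is the distance from the TCP to the grasp point, in m); z points along the fingers, y is the line along which they close (so a half turn about z gives the same grasp; the last joint's range is limited). The gripper opens to 85 mm and grips with 20 to 120 N. Pads are 22 mm wide; open, the fingers measure 114 mm over their backs; the gripper's body (76 mm by 85 mm) begins 54 mm behind the grasp point. The pads swing forward as they close: fully open they stand 13 mm farther back than shut.
Start: joints at [-1.436, 0.158, 1.597, -0, 1.386, -0.21], TCP at [0.194, -0.541, 0.231] pointing down, gripper open.
Joint ranges: [-2.91, 2.91], [-0.94, 2.29], [0.18, 2.7], [-1.29, 4.43], [0.17, 2.64], [-3, 3]. Speed limits (rad/s): [2.57, 2.57, 3.14, 3.14, 3.14, 3.14].

INTERFACE

Orientations are given as a rotation vector (axis times angle).
In Python, from bench import read_state, grab_frame, calibration, close_job, spot_in, hold_point_z gives the robot as it stands. The module is installed in compiled form; this text tells all that it offers.
- The arm moves only by the tool move_arm, never from a script. Its argument "rows" is a list of rows, each a list of 3 entries, a list of its own where there are three numbers: the turn, a rotation vector about the tool's x, y, z in degrees, then the shift along the tool's x, y, z in cm, then the gripper's target within -1 to 1 (fully open at 1, half-way at 0, shut at -1). In form: [[[ax, ay, az], [tx, ty, tz], fingers], ...]. A call has 1 to 10 rows; each row shifts and turns the commanded pose from where the row before left it, along the tool's axes as they then stand; what a row does not reach is not made up. A row lasts 1/12 s, in which the tool goes at most 41.7 mm and 7.16 degrees, less where a joint would pass 70% of its speed; a pose out of reach is approached as far as the arm can. A call with a gripper value outside its range is refused whole. The fingers move at their own pace and stop on an object; "force" is the grip in N (left out, the last holds). Time passes only in rows, so rows that do not move let the fingers close. It gives the time, the measured TCP pose, the force, the opening and the grip force at its end, in the units of the state.
- read_state(): the state, without advancing time (a new reading comes with each control period).
- grab_frame(name): name is "scene" or "top" or "wrist"; returns (picture, depth): 480x640x3 uint8, red, green, blue; 480x640 float32, m along the optical axis (not along the pixel's ray), 0 where there is no reading.
- calibration(name): a dict with "mtx" (3x3 intrinsics, pixels), "distortion" ([k1, k2, p1, p2, k3] as OpenCV has them; the pictures are not rectified), "rvec" (rotation vector, rad) and "tvec" (3), from world to camera coordinates, as OpenCV has them. Camera axes: x right, y down, z forward; pixel columns grow to the right and rows downward; lengths in m; the calibration is good to about 2 mm. A picture is of the moment at which its call begins: read the wrist's pose just before it. calibration takes no time and is no camera call; for the wrist camera it gives the pose at the moment of the call.
- close_job(): hands the job in; it is judged then, once.
Trained networks look in the newest picture that a camera, given by its name, has taken for a name from the list of things; names that differ only in an ending like _2 or _b are one class to them, and where a whole thing is asked for, a point or a joint stands for the part that bears it (a point fixed in the world has none). Each returns a list of dicts, best first, with "conf" (0 to 1); they miss things now and then, are a little off and sometimes report something else, mostly with a low value. They report only what shows in the picture. A call takes as long as a camera call. They do not tell look-alikes from the thing itself.
- spot_in(thing, camera): "box" ([centre column, centre row, width, height] in pixels, round what is visible of it).
The state is a dict: "time": time; "q": joint angles; "qd": joint speeds; "effort": joint torques, N m; "tool_pos": TCP position; "eef_rot": TCP orientation; "ft_force": force on the tool from outside, world axes, zero at the start; "wrist_torque": the same for the moment, N m; "finger_gap": finger opening in m; "grip_force": force on a finger pad.
Only numpy, scipy, OpenCV 4.12 (cv2) and the standard library are available. Lean on these libraries where they do the work, as an engineer would, in place of code of your own. Each camera call takes 0.05 s, during which the arm holds its last target. There are 200 camera calls.

## Working session

There is one attempt and no reset: what is moved stays moved. The work goes in short steps, Python scripts to look and compute and a tool call to move; the robot and the scene stay as the last step left them, time stands still between calls to the robot, and variables do not carry over. Pictures are saved under pics/ and viewed, at most 10 in all, crops included, and the job is handed in when it is done.

Besides the shell and the picture viewer there is one more tool, called after "Emit:" as name(argument=value, ...) on one line, values as JSON. move_arm: Moves the arm, as the interface text tells. Its arguments: {"type":"object","properties":{"rows":{"type":"array"},"force":{"type":"number"}},"required":["rows"]}

```bash
mkdir -p pics; cat > h.py <<'E'
import numpy as np, cv2
from bench import *
def cam(n):
    c=calibration(n); K=np.array(c["mtx"],float); d=np.array(c["distortion"],float)
    R=cv2.Rodrigues(np.array(c["rvec"],float))[0]; t=np.array(c["tvec"],float).ravel()
    return K,d,R,t
def cloud(n,depth,C=None):
    K,d,R,t=C or cam(n); h,w=depth.shape
    u,v=np.meshgrid(np.arange(w),np.arange(h))
    p=cv2.undistortPoints(np.stack([u,v],-1).reshape(-1,1,2).astype(np.float64),K,d).reshape(h,w,2)
    P=np.dstack([p[...,0]*depth,p[...,1]*depth,depth])
    W=(P-t)@R
    W[depth<=0]=np.nan
    return W
E
python3 - <<'E'
from h import *
print(read_state(),hold_point_z)
out=[]
for n in("top","scene"):
    C=cam(n);p,d=grab_frame(n); cv2.imwrite(f"pics/{n}0.png",p[...,::-1]); np.save(f"{n}0.npy",cloud(n,d,C)); np.save(f"{n}0p.npy",p)
    W=cloud(n,d,C)
    for th in("spatula_grip","oak_panel_center","blue_rest","white_panel_center"):
        for r in spot_in(th,n):
            b=r["box"];print(n,th,np.round(b),round(r["conf"],2),np.round(W[int(b[1]),int(b[0])],3))
E
```

```text
{'time': 0.0, 'q': array([-1.43608937e+00,  1.59032802e-01,  1.59825445e+00, -1.05762633e-06,
        1.38623500e+00, -2.10121865e-01]), 'qd': array([-0.00200106,  0.00017551,  0.00096843, -0.00218066,  0.00112484,
        0.00173853]), 'effort': array([ 5.57323438e-04, -3.95993543e+01, -3.31435740e+01, -9.71635154e-05,
        8.56857427e-03, -2.65287227e-06]), 'tool_pos': array([ 0.19425351, -0.54053665,  0.23031492]), 'eef_rot': array([-3.09311385e+00, -5.38645712e-01, -1.12563350e-04]), 'ft_force': array([ 0.18572317, -0.3046037 ,  0.343605  ]), 'wrist_torque': array([0.07666818, 0.00597114, 0.02918062]), 'grip_force': 0.0, 'finger_gap': 0.08511051294662927} 0.0187
top spatula_grip [131. 328.  67.  83.] 0.93 [0.377 0.332 0.002]
top spatula_grip [372. 272. 122.  41.] 0.87 [ 0.47  -0.117  0.015]
top oak_panel_center [197. 180.  76.  54.] 0.96 [0.647 0.204 0.048]
top oak_panel_center [373. 272. 120.  35.] 0.66 [ 0.472 -0.119  0.017]
top blue_rest [316. 181.  81.  64.] 0.87 [ 0.655 -0.016 -0.   ]
top blue_rest [519. 352. 122.  98.] 0.65 [ 0.317 -0.385 -0.001]
top white_panel_center [423. 181.  78.  60.] 0.81 [ 0.634 -0.216  0.048]
scene spatula_grip [296. 258.  85.  61.] 0.78 [ 0.48  -0.112  0.011]
scene spatula_grip [374. 154.  28.  36.] 0.58 [0.373 0.31  0.001]
scene oak_panel_center [438. 214.  58.  47.] 0.7 [0.657 0.197 0.05 ]
scene blue_rest [379. 271.  80.  69.] 0.75 [ 0.64  -0.002 -0.001]
scene blue_rest [161. 284.  98.  84.] 0.66 [ 0.306 -0.373  0.001]
scene white_panel_center [314. 321.  81.  76.] 0.6 [ 0.644 -0.225  0.049]
```

View pics/top0.png

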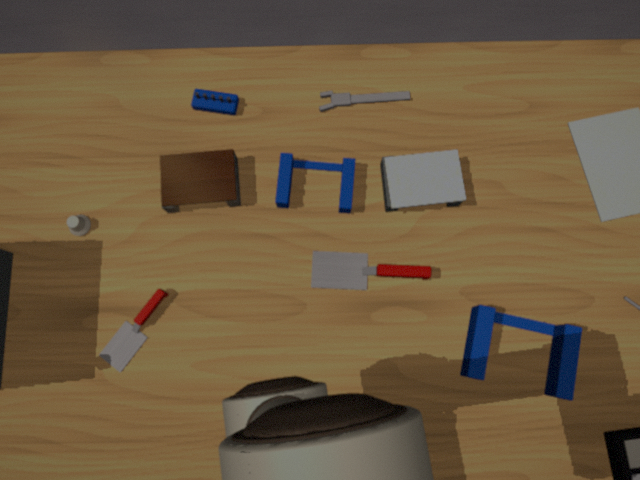

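View pics/scene0.png

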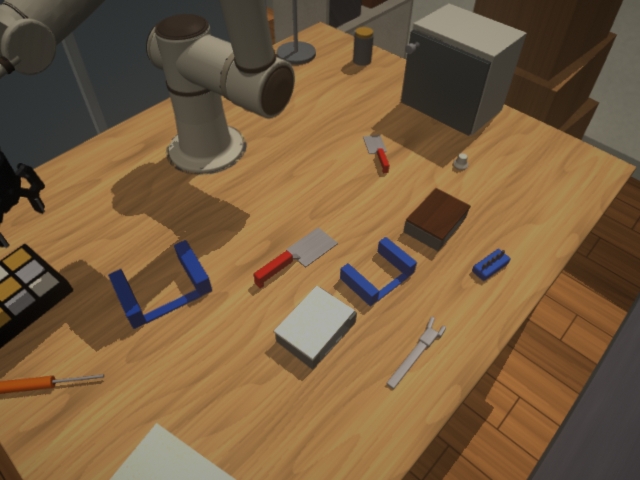

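Candidates in the top picture: spatulas at (372,272), larger, and (135,328), smaller; blue rests at (316,181), between the grey ones, and (519,352). The oak panel is at (199,180) and the white one at (423,180). I'll measure their sizes next.

```bash
cat > m.py <<'E'
from h import *
def rect(P):
    (c,s,a)=cv2.minAreaRect((P[:,:2]*1000).astype(np.float32)); return np.round(c,1),np.round(s,1),round(a,2)
def ana(n,tag):
    W=np.load(f"{n}{tag}.npy");p=np.load(f"{n}{tag}p.npy")
    hsv=cv2.cvtColor(p,cv2.COLOR_RGB2HSV);H,S,V=cv2.split(hsv);z=W[...,2]
    ok=(W[...,0]>.2)&(W[...,0]<.85)&(abs(W[...,1])<.5)
    ms={"red":((H<6)|(H>172))&(S>170)&(V>60)&(z>.012),"blue":(H>105)&(H<130)&(S>140)&(z>.033)&(z<.05),
        "panel":(z>.042)&(z<.054)&~((H>105)&(H<130)&(S>140)),"blade":(S<70)&(V>70)&(z<.012)&(z>-.01)}
    for k,m in ms.items():
        m=(m&ok).astype(np.uint8)
        N,L,st,ce=cv2.connectedComponentsWithStats(m)
        for i in range(1,N):
            if st[i,4]>60:
                P=W[L==i];print(n,k,np.round(ce[i]),st[i,4],*rect(P),"mean",np.round(P.mean(0),4))
if __name__=="__main__":
    ana("top","0");ana("scene","0")
    p=np.load("top0p.npy");cv2.imwrite("pics/crop0.png",cv2.resize(p[140:390,90:590,::-1],None,fx=1.6,fy=1.6,interpolation=cv2.INTER_CUBIC))
E
python3 m.py
```

```text
top red [404. 271.] 595 [ 467.8 -174.5] [97.4 21.7] 85.85 mean [ 0.468  -0.1746  0.037 ]
top red [150. 307.] 365 [414.6 291.2] [15.6 73. ] 52.72 mean [0.4139 0.2907 0.0267]
top blue [284. 179.] 597 [649.5  42. ] [22.3 99.6] 83.32 mean [0.648  0.042  0.0391]
top blue [347. 184.] 577 [636.2 -76.4] [22.8 98.8] 84.84 mean [ 0.6358 -0.0762  0.0392]
top blue [472. 342.] 243 [ 339.3 -291.2] [ 11.7 124.2] 76.33 mean [ 0.338  -0.2872  0.0431]
top blue [559. 361.] 398 [ 301.3 -447.8] [ 26.  123.9] 75.73 mean [ 0.3008 -0.4384  0.0438]
top panel [197. 178.] 3839 [653.2 204.4] [102.7 141.3] 4.03 mean [0.6518 0.2042 0.0473]
top panel [424. 179.] 3871 [ 640.  -221.6] [101.7 141.6] 5.22 mean [ 0.6387 -0.221   0.0471]
top blade [365.  97.] 759 [ 832.3 -117.3] [ 42.8 184.8] 6.35 mean [ 0.8259 -0.1214  0.0078]
top blade [ 83. 226.] 115 [574.4 436.4] [31.4 40.1] 63.92 mean [0.5725 0.4323 0.0089]
top blade [339. 270.] 2055 [478.1 -60.2] [109.5  71.2] 86.01 mean [ 0.4774 -0.0586  0.0024]
top blade [123. 346.] 1250 [348.  344.7] [55.3 88.1] 53.0 mean [0.3453 0.3455 0.0022]
scene red [383. 158.] 109 [418.4 
[... 173 characters left out ...]
54.1  41. ] [22.5 96.5] 82.98 mean [0.655  0.0405 0.0401]
scene blue [360. 280.] 345 [641.2 -78. ] [22.7 96.1] 83.26 mean [ 0.6419 -0.0785  0.0401]
scene panel [438. 213.] 1784 [655.6 202.8] [100.3 144.5] 3.77 mean [0.657  0.1993 0.0482]
scene panel [314. 322.] 3056 [ 642.9 -221. ] [102.4 145.6] 5.24 mean [ 0.6447 -0.2252  0.0478]
scene panel [131. 310.] 76 [ 338.  -461.9] [31.8 56.5] 76.78 mean [ 0.3497 -0.4665  0.0487]
scene blade [374. 143.] 259 [346.3 345.3] [50.9 84.1] 52.45 mean [0.3439 0.345  0.0036]
scene blade [312. 246.] 968 [479.3 -59.1] [106.4  71.7] 86.37 mean [ 0.4804 -0.0594  0.0035]
scene blade [411. 360.] 572 [ 828.  -120.9] [181.   26.3] 89.77 mean [ 0.8305 -0.1386  0.0082]
```

View pics/crop0.png

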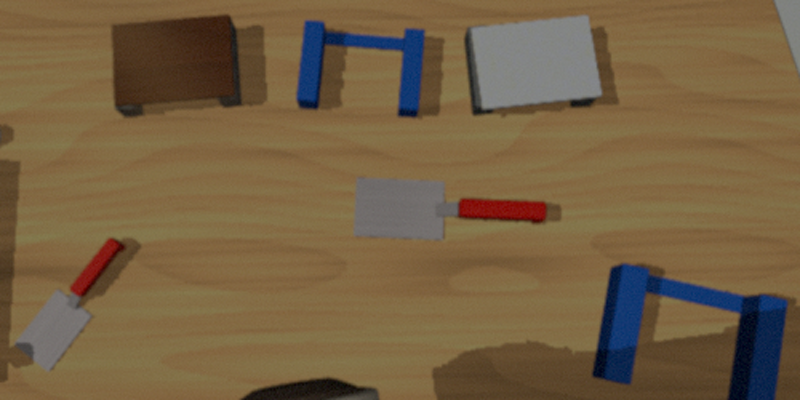

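The large spatula has a 97x22 mm red handle, against 73x16 for the small one. The middle blue rest, at (316,181), has rails 100x22 mm with 119 mm between their centres, so both match the description. Moving above the handle.

Emit:
move_arm(rows=[[[0, 0, 0], [2.15, -1.44, 0], 1], [[0, 0, 0], [2.15, -1.44, 0], 1], [[0, 0, 0], [2.15, -1.44, 0], 1], [[0, 0, 0], [2.15, -1.44, 0], 1], [[0, 0, 0], [2.15, -1.44, 0], 1], [[0, 0, 0], [2.15, -1.44, 0], 1], [[0, 0, 0], [2.15, -1.44, 0], 1], [[0, 0, 0], [2.15, -1.44, 0], 1], [[0, 0, 0], [2.15, -1.44, 0], 1]])

```text
time: 1.25
tool_pos: [0.3332, -0.3528, 0.2315]
eef_rot: [3.095, 0.539, 0.0]
ft_force: [-0.2, 0.2, 0.0]
finger_gap: 0.0853
grip_force: 0.0
```

Emit:
move_arm(rows=[[[0, 0, 0], [2.15, -1.44, 0], 1], [[0, 0, 0], [2.15, -1.44, 0], 1], [[0, 0, 0], [2.15, -1.44, 0], 1], [[0, 0, 0], [2.15, -1.44, 0], 1], [[0, 0, 0], [2.15, -1.44, 0], 1], [[0, 0, 0], [2.15, -1.44, 0], 1], [[0, 0, 0], [2.15, -1.44, 0], 1], [[0, 0, 0], [2.15, -1.44, 0], 1], [[0, 0, 0], [2.15, -1.44, 0], 1]])

```text
time: 2.0
tool_pos: [0.4716, -0.1653, 0.2315]
eef_rot: [3.095, 0.539, 0.0]
ft_force: [0.2, -0.3, 0.2]
finger_gap: 0.0854
grip_force: 0.0
```

Emit:
move_arm(rows=[[[0, 0, -6.6], [0, 0, 0], 1], [[0, 0, -6.6], [0, 0, 0], 1], [[0, 0, -6.6], [0, 0, 0], 1], [[0, 0, -6.6], [0, 0, 0], 1], [[0, 0, -6.6], [0, 0, 0], 1], [[0, 0, -6.6], [0, 0, 0], 1], [[0, 0, -6.6], [0, 0, 0], 1], [[0, 0, -6.6], [0, 0, 0], 1], [[0, 0, -6.6], [0, 0, 0], 1], [[0, 0, -6.6], [0, 0, 0], 1]])

```text
time: 2.83
tool_pos: [0.471, -0.1664, 0.2314]
eef_rot: [2.296, 2.144, 0.0]
ft_force: [-0.1, 0.0, 0.7]
finger_gap: 0.0855
grip_force: 0.0
```

```bash
cat > w.py <<'E'
from m import *
import sys
tag=sys.argv[1]
s=read_state(); C=cam("wrist"); p,d=grab_frame("wrist")
cv2.imwrite(f"pics/wrist{tag}.png",p[...,::-1]); np.save(f"wrist{tag}.npy",cloud("wrist",d,C)); np.save(f"wrist{tag}p.npy",p)
r=s["eef_rot"]; print(s["time"],np.round(s["tool_pos"],4),np.degrees(2*np.arctan2(r[1],r[0])),np.round(s["ft_force"],1),s["finger_gap"])
ana("wrist",tag)
E
python3 w.py 1
```

```text
2.8333 [ 0.471  -0.1664  0.2314] 86.08044492629843 [-0.1  0.   0.7] 0.08545283358115104
wrist red [320. 211.] 1867 [ 471.3 -174.6] [99.3 20.3] 85.64 mean [ 0.4713 -0.1718  0.0373]
wrist blue [494. 100.] 2953 [638.8 -76.3] [23.6 99.1] 84.03 mean [ 0.6375 -0.0763  0.0395]
wrist blue [172. 314.] 303 [ 300.9 -277.1] [ 4.2 39.5] 76.5 mean [ 0.2991 -0.2761  0.0416]
wrist blue [246. 325.] 454 [ 380.6 -297.4] [17.6 58.7] 57.08 mean [ 0.3795 -0.2963  0.042 ]
wrist blue [235. 426.] 199 [ 345.4 -447.3] [ 3.6 37.9] 75.59 mean [ 0.3438 -0.4467  0.0393]
wrist panel [488. 244.] 12585 [ 642.4 -221.1] [101.4 141.4] 5.27 mean [ 0.6411 -0.216   0.0476]
wrist blade [320.  90.] 7876 [479.  -59.3] [108.9  70.6] 86.13 mean [ 0.4791 -0.0559  0.0028]
wrist blade [637. 203.] 176 [ 822.5 -188.2] [ 7.4 44.7] 9.67 mean [ 0.824  -0.1931  0.0069]
```

View pics/wrist1.png

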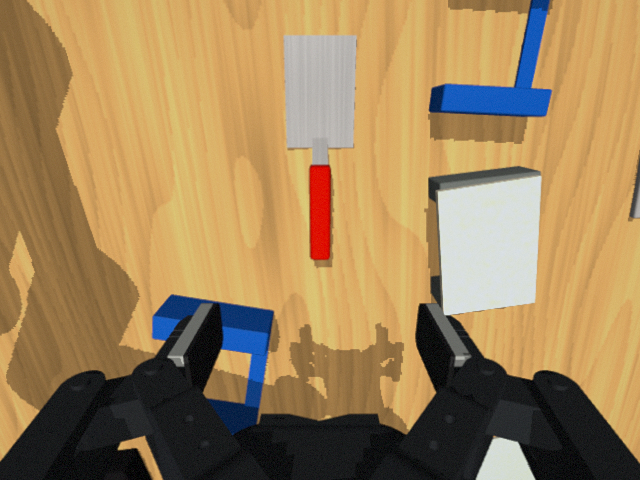

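The wrist view shows the red handle at (320,211) and the blade at (320,90), both aligned with the tool. The grip point is about (0.472, -0.1645), so I'll descend and grip.

Emit:
move_arm(rows=[[[0, 0, 0], [0.18, 0.1, 2.8], 1], [[0, 0, 0], [0, 0, 3.0], 1], [[0, 0, 0], [0, 0, 3.0], 1], [[0, 0, 0], [0, 0, 3.0], 1], [[0, 0, 0], [0, 0, 3.0], 1], [[0, 0, 0], [0, 0, 3.0], 1], [[0, 0, 0], [0, 0, 2.5], 1], [[0, 0, 0], [0, 0, 1.5], 1], [[0, 0, 0], [0, 0, 0.6], 1], [[0, 0, 0], [0, 0, 0], 1]])

```text
time: 3.72
tool_pos: [0.471, -0.1641, 0.006]
eef_rot: [-2.302, -2.134, 0.001]
ft_force: [-1.2, 0.3, -0.6]
finger_gap: 0.0853
grip_force: 0.0
```

Emit:
move_arm(rows=[[[0, 0, 0], [0, 0, 0], -1], [[0, 0, 0], [0, 0, 0], -1], [[0, 0, 0], [0, 0, 0], -1], [[0, 0, 0], [0, 0, 0], -1], [[0, 0, 0], [0, 0, 0], -1], [[0, 0, 0], [0, 0, 0], -1], [[0, 0, 0], [0, 0, 0], -1], [[0, 0, 0], [0, 0, 0], -1], [[0, 0, 0], [0, 0, 0], -1], [[0, 0, 0], [0, 0, 0], -1]], force=90)

```text
time: 4.55
tool_pos: [0.4729, -0.1652, 0.0083]
eef_rot: [2.301, 2.136, 0.001]
ft_force: [-0.7, 0.3, 6.2]
finger_gap: 0.0209
grip_force: 88.8
```

Emit:
move_arm(rows=[[[0, 0, 0], [0, 0, -0.8], -1], [[0, 0, 0], [0, 0, -2], -1], [[0, 0, 0], [0, 0, -3], -1], [[0, 0, 0], [0, 0, -3], -1], [[0, 0, 0], [0, 0, -2.2], -1], [[0, 0, 0], [0, 0, -1], -1], [[0, 0, 0], [1, -0.2, 0], -1], [[0, 0, 0], [2, -0.5, 0], -1], [[0, 0, 0], [2.8, -0.7, 0], -1], [[0, 0, 0], [2.8, -0.7, 0], -1]])

```text
time: 5.38
tool_pos: [0.4556, -0.0755, 0.1251]
eef_rot: [-2.301, -2.133, 0.002]
ft_force: [0.4, -0.3, -0.6]
finger_gap: 0.0208
grip_force: 88.3
```

Emit:
move_arm(rows=[[[0, 0, 0], [2.8, -0.7, 0], -1], [[0, 0, 0], [2.8, -0.7, 0], -1], [[0, 0, 0], [2.8, -0.7, 0], -1], [[0, 0, 0], [2.8, -0.7, 0], -1], [[0, 0, 0], [2.8, -0.7, 0], -1], [[0, 0, 0], [2.8, -0.7, 0], -1], [[0, 0, 0], [2.8, -0.7, 0], -1], [[0, 0, 0], [2.8, -0.7, 0], -1], [[0, 0, 0], [2, -0.5, 0], -1], [[0, 0, 0], [1.8, -0.4, 0], -1]])

```text
time: 6.22
tool_pos: [0.4091, 0.1904, 0.1249]
eef_rot: [-2.299, -2.137, 0.006]
ft_force: [0.2, 0.3, -2.4]
finger_gap: 0.0206
grip_force: 88.3
```

Emit:
move_arm(rows=[[[0, 0, 4], [0, 0, 0], -1], [[0, 0, 7], [0, 0, 0], -1], [[0, 0, 7], [0, 0, 0], -1], [[0, 0, 7], [0, 0, 0], -1], [[0, 0, 7], [0, 0, 0], -1], [[0, 0, 7], [0, 0, 0], -1], [[0, 0, 7], [0, 0, 0], -1], [[0, 0, 7], [0, 0, 0], -1], [[0, 0, 7], [0, 0, 0], -1], [[0, 0, 7], [0, 0, 0], -1]])

```text
time: 7.05
tool_pos: [0.4096, 0.1889, 0.1248]
eef_rot: [-3.101, -0.503, 0.008]
ft_force: [0.5, -0.4, -1.5]
finger_gap: 0.021
grip_force: 88.3
```

Emit:
move_arm(rows=[[[0, 0, 6], [0, 0, 0], -1], [[0, 0, 5], [0, 0, 0], -1], [[0, 0, 3.7], [0, 0, 0], -1], [[0, 0, 0], [0, 0, 0], -1], [[0, 0, 0], [0, 0, 0], -1]])

```text
time: 7.47
tool_pos: [0.4103, 0.1888, 0.1256]
eef_rot: [3.139, 0.114, -0.006]
ft_force: [0.5, 0.5, -1.2]
finger_gap: 0.0206
grip_force: 88.3
```

```bash
python3 w.py 2
```

```text
7.4667 [0.4103 0.1888 0.1256] 4.177115776093473 [ 0.5  0.5 -1.2] 0.0205515055064186
wrist red [184. 215.] 2278 [416.4 292. ] [16.  74.9] 52.52 mean [0.4192 0.2895 0.0271]
wrist red [319. 327.] 9420 [410.6 189.2] [78.  23.3] 4.45 mean [0.4169 0.1904 0.1545]
wrist blade [134. 283.] 4799 [345.6 346.8] [53.4 81.9] 52.77 mean [0.3467 0.346  0.0019]
```

View pics/wrist2.png

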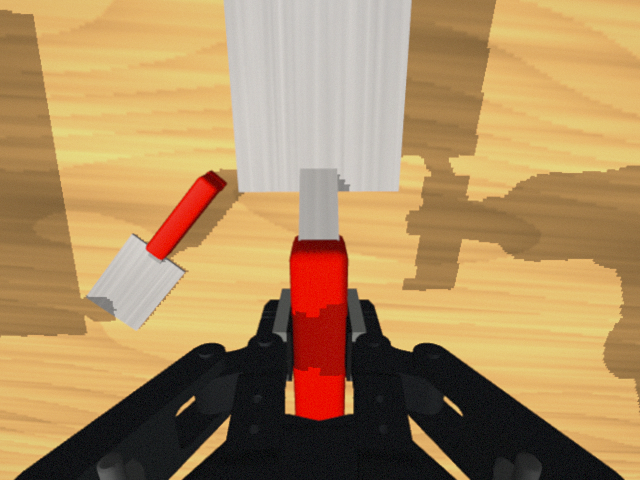

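The wrist view shows the blade from (230,0) to (400,190) straight ahead of the handle, with the spatula firmly held. Next I'll measure its level and how it lines up with the panel.

```bash
cat > b.py <<'E'
from m import *
import sys
tag=sys.argv[1]; zlo,zhi=float(sys.argv[2]),float(sys.argv[3])
s=read_state();r=s["eef_rot"];yaw=2*np.arctan2(r[1],r[0]);T=s["tool_pos"]
print(np.round(T,4),np.degrees(yaw),r[2])
c,q=np.cos(yaw),np.sin(yaw)
for n in("wrist","top","scene"):
    C=cam(n);p,d=grab_frame(n);W=cloud(n,d,C);np.save(f"{n}{tag}.npy",W);np.save(f"{n}{tag}p.npy",p);cv2.imwrite(f"pics/{n}{tag}.png",p[...,::-1])
    hsv=cv2.cvtColor(p,cv2.COLOR_RGB2HSV);D=W-T
    lx=D[...,0]*c+D[...,1]*q;ly=-D[...,0]*q+D[...,1]*c
    m=(lx>.058)&(lx<.18)&(abs(ly)<.06)&(W[...,2]>zlo)&(W[...,2]<zhi)&(hsv[...,1]<80)
    if m.sum()<100: print(n,"few");continue
    A=np.c_[lx[m],ly[m],np.ones(m.sum())];k,*_=np.linalg.lstsq(A,W[...,2][m],rcond=None)
    print(n,m.sum(),"blade top rel TCP at grip-x0:",np.round(k[2]-T[2],4),"slopes deg x,y",np.round(np.degrees(k[:2]),2),"lx",np.round(np.percentile(lx[m],[.5,99.5]),4),"ly",np.round(np.percentile(ly[m],[.5,99.5]),4),"rect",rect(W[m]))
E
python3 b.py 3 0.09 0.15; python3 -c "
from m import *
ana('top','3');ana('scene','3')" | grep -E "panel|blue"
```

```text
[0.4107 0.1888 0.1259] 4.171291788695698 -0.004486624702554004
wrist 31634 blade top rel TCP at grip-x0: -0.0052 slopes deg x,y [-0.4  -0.02] lx [0.0584 0.1256] ly [-0.0331  0.0361] rect (array([502.4, 197.1]), array([68.2, 70.6]), 4.16)
top 1926 blade top rel TCP at grip-x0: -0.0054 slopes deg x,y [-0.13  0.24] lx [0.0587 0.1569] ly [-0.0335  0.0358] rect (array([518.1, 197.8]), array([99.5, 70.7]), 4.71)
scene 829 blade top rel TCP at grip-x0: -0.0037 slopes deg x,y [-0.16 -0.04] lx [0.0582 0.1593] ly [-0.0359  0.0357] rect (array([519.1, 196.6]), array([103. ,  73.9]), 2.83)
top blue [284. 179.] 591 [649.2  42. ] [22.3 98.7] 83.7 mean [0.6485 0.0419 0.0392]
top blue [347. 184.] 572 [636.1 -76.5] [22.8 98.9] 84.99 mean [ 0.6358 -0.0763  0.0391]
top blue [472. 341.] 226 [ 339.9 -289.3] [  7.4 123.1] 76.1 mean [ 0.3396 -0.2871  0.043 ]
top blue [558. 360.] 366 [ 302.1 -440.5] [ 12.7 123.7] 76.84 mean [ 0.3024 -0.4372  0.0426]
top panel [197. 178.] 3836 [652.8 204.7] [102.4 141.9] 4.0 mean [0.6517 0.2042 0.0473]
top panel [424. 179.] 3875 [ 639.8 -221.5] [101.5 142. ] 5.47 mean [ 0.6388 -0.2211  0.0471]
scene blue [398. 252.] 303 [653.2  40.7] [23.3 98. ] 85.07 mean [0.6548 0.0404 0.0401]
scene blue [360. 280.] 343 [640.7 -77.9] [22.7 96.6] 83.16 mean [ 0.642  -0.0784  0.04  ]
scene panel [438. 213.] 1771 [655.  203.4] [100.8 145.1] 3.87 mean [0.657  0.1997 0.0482]
scene panel [314. 322.] 3058 [ 642.5 -221.8] [101.3 143.4] 5.23 mean [ 0.6447 -0.2254  0.0478]
scene panel [130. 308.] 93 [ 330.9 -460.3] [31.8 72.3] 76.76 mean [ 0.3466 -0.4658  0.0491]
```

The blade is level and the tip is 35 mm short of the panel. I'll drop to insertion height, shift 3 mm right and slide in.

Emit:
move_arm(rows=[[[0, 0, 0], [0, 0.3, 1], -1], [[0, 0, 0], [0, 0, 2], -1], [[0, 0, 0], [0, 0, 2], -1], [[0, 0, 0], [0, 0, 2], -1], [[0, 0, 0], [0, 0, 1.4], -1], [[0, 0, 0], [0, 0, 0.8], -1], [[0, 0, 0], [0, 0, 0], -1], [[0, 0, 0], [0, 0, 0], -1]])

```text
time: 8.33
tool_pos: [0.4122, 0.1856, 0.0351]
eef_rot: [3.14, 0.111, -0.001]
ft_force: [-0.7, -0.2, -1.1]
finger_gap: 0.0207
grip_force: 88.3
```

```bash
python3 b.py 4 0.01 0.038; python3 - <<'E'
from h import *
W=np.load("wrist4.npy");p=np.load("wrist4p.npy")
a=cv2.resize(p[:,:,::-1],(400,300));b=cv2.resize(np.load("scene4p.npy")[120:270,330:530,::-1],(400,300))
cv2.imwrite("pics/pair4.png",np.hstack([a,b]))
E
```

```text
[0.4122 0.1856 0.0351] 4.0602626529771655 -0.0009211176043247486
wrist 31638 blade top rel TCP at grip-x0: -0.0052 slopes deg x,y [-0.28  0.  ] lx [0.0584 0.1256] ly [-0.0331  0.0361] rect (array([504. , 193.6]), array([68.3, 70.8]), 4.08)
top 1478 blade top rel TCP at grip-x0: -0.0054 slopes deg x,y [0.15 0.06] lx [0.0587 0.157 ] ly [-0.0332  0.0366] rect (array([519.6, 195. ]), array([100.1,  70.7]), 4.54)
scene 784 blade top rel TCP at grip-x0: -0.0034 slopes deg x,y [ 0.01 -0.16] lx [0.0585 0.16  ] ly [-0.0357  0.0362] rect (array([521.4, 193.6]), array([102.4,  74.4]), 4.03)
```

View pics/pair4.png

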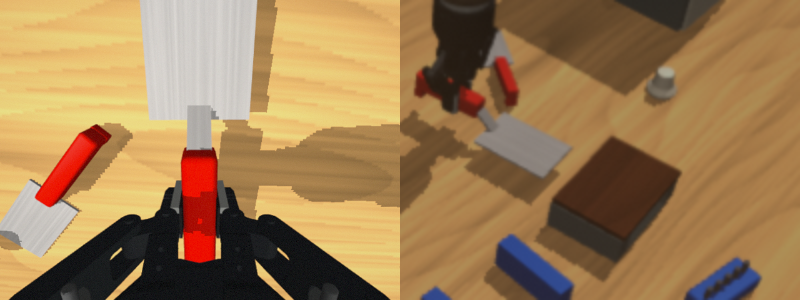

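Blade top is about 30 mm high and centred on the panel's axis. Inserting in two stages.

Emit:
move_arm(rows=[[[0, 0, 0], [0.8, 0, 0], -1], [[0, 0, 0], [1.4, 0, 0], -1], [[0, 0, 0], [1.4, 0, 0], -1], [[0, 0, 0], [1.4, 0, 0], -1], [[0, 0, 0], [1, 0, 0], -1], [[0, 0, 0], [0.5, 0, 0], -1]])

```text
time: 8.98
tool_pos: [0.4797, 0.1905, 0.0363]
eef_rot: [-3.139, -0.111, -0.005]
ft_force: [-0.0, 0.1, -1.1]
finger_gap: 0.0209
grip_force: 88.3
```

Emit:
move_arm(rows=[[[0, 0, 0], [0.8, 0, 0], -1], [[0, 0, 0], [1.2, 0, 0], -1], [[0, 0, 0], [1.2, 0, 0], -1], [[0, 0, 0], [1.2, 0, 0], -1], [[0, 0, 0], [1.2, 0, 0], -1], [[0, 0, 0], [0.8, 0, 0], -1], [[0, 0, 0], [0.4, 0, 0], -1], [[0, 0, 0], [0.15, 0, 0], -1], [[0, 0, 0], [0, 0, 0], -1]])

```text
time: 9.73
tool_pos: [0.5463, 0.1953, 0.0352]
eef_rot: [3.14, 0.111, -0.001]
ft_force: [-0.5, 0.5, -1.5]
finger_gap: 0.0208
grip_force: 88.3
```

```bash
cat > pz.py <<'E'
import sys
from m import *
tag=sys.argv[1]
s=read_state();r=s["eef_rot"];print(s["time"],np.round(s["tool_pos"],4),np.degrees(2*np.arctan2(r[1],r[0])),np.round(s["ft_force"],1))
for n in("top","scene","wrist"):
    C=cam(n);p,d=grab_frame(n);W=cloud(n,d,C);np.save(f"{n}{tag}.npy",W);np.save(f"{n}{tag}p.npy",p)
    hsv=cv2.cvtColor(p,cv2.COLOR_RGB2HSV);H,S,V=cv2.split(hsv);z=W[...,2];ok=(W[...,0]>.4)&(W[...,0]<.8)&(abs(W[...,1])<.32)&(z>.02)&(z<.25)
    m=((H<14)|(H>174))&(S>90)&(V<95)&ok
    m=cv2.morphologyEx(m.astype(np.uint8),cv2.MORPH_OPEN,np.ones((5,5)))
    N,L,st,ce=cv2.connectedComponentsWithStats(m.astype(np.uint8))
    for i in range(1,N):
        if st[i,4]>300:
            P=W[L==i];A=np.c_[P[:,:2]-P[:,:2].mean(0),np.ones(len(P))];k=np.linalg.lstsq(A,P[:,2],rcond=None)[0]
            print(n,"dark",np.round(ce[i]),st[i,4],*rect(P),"z",round(k[2],4),"slopes",np.round(np.degrees(k[:2]),1))
E
python3 pz.py 5
```

```text
9.7333 [0.5463 0.1953 0.0352] 4.056817696431385 [-0.5  0.5 -1.5]
top dark [224. 175.] 724 [656.4 157.9] [98.2 47.2] 3.81 z 0.0473 slopes [-0.1 -0.2]
scene dark [438. 214.] 1723 [655.4 201.9] [101.2 140.2] 3.49 z 0.0481 slopes [-0.4  0.5]
```

Emit:
move_arm(rows=[[[0, 0, 0], [0, 0, -0.4], -1], [[0, 0, 0], [0, 0, -0.3], -1], [[0, 0, 0], [0, 0, -0.2], -1], [[0, 0, 0], [0, 0, -0.2], -1], [[0, 0, 0], [0, 0, -0.2], -1], [[0, 0, 0], [0, 0, -0.3], -1], [[0, 0, 0], [0, 0, -0.5], -1], [[0, 0, 0], [0, 0, -0.5], -1], [[0, 0, 0], [0, 0, -0.3], -1], [[0, 0, 0], [0, 0, 0], -1]])

```text
time: 10.72
tool_pos: [0.5473, 0.1954, 0.0655]
eef_rot: [-3.139, -0.111, -0.003]
ft_force: [-0.3, 0.5, -2.5]
finger_gap: 0.0208
grip_force: 88.1
```

Emit:
move_arm(rows=[[[0, 0, 0], [0, 0, -0.4], -1], [[0, 0, 0], [0, 0, -0.8], -1], [[0, 0, 0], [0, 0, -1], -1], [[0, 0, 0], [0, 0, -1], -1], [[0, 0, 0], [0, 0, -1], -1], [[0, 0, 0], [0, 0, -0.8], -1], [[0, 0, 0], [0, 0, -0.4], -1], [[0, 0, 0], [0, 0, 0], -1], [[0, 0, 0], [0, 0, 0], -1]])

```text
time: 11.47
tool_pos: [0.5465, 0.1953, 0.1185]
eef_rot: [-3.14, -0.111, -0.0]
ft_force: [-0.2, 0.1, -2.4]
finger_gap: 0.0208
grip_force: 88.1
```

```bash
python3 pz.py 6; python3 -c "
import numpy as np,cv2
a=cv2.resize(np.load('wrist6p.npy')[:,:,::-1],(400,300));b=cv2.resize(np.load('scene6p.npy')[120:300,290:530,::-1],(400,300))
cv2.imwrite('pics/pair6.png',np.hstack([a,b]))"
```

```text
11.4667 [0.5465 0.1953 0.1185] -355.9450249231035 [-0.2  0.1 -2.4]
top dark [213. 159.] 811 [656.  156.4] [95.3 62.5] 27.43 z 0.1218 slopes [-2.  -0.2]
scene dark [444. 192.] 1805 [654.6 201.8] [102.3 141.6] 3.86 z 0.1223 slopes [-2.2  0.3]
```

View pics/pair6.png

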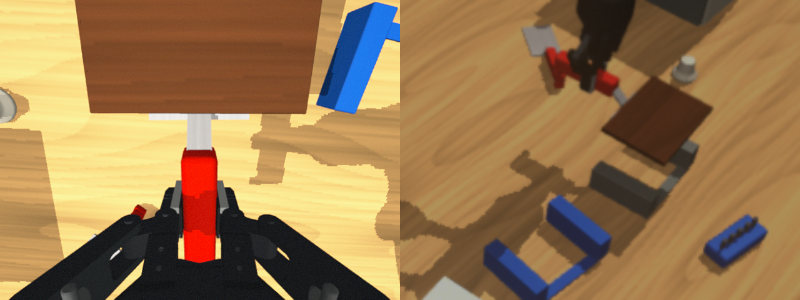

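The panel rides squarely on the blade: its front edge runs at about row 113 from columns 90 to 308, centred on the handle, with roughly 2° of nose-down droop. I'll level it, then carry it across to the blue rest.

Emit:
move_arm(rows=[[[0, 0.3, 0], [0, 0, 0], -1], [[0, 0.6, 0], [0, 0, 0], -1], [[0, 0.6, 0], [0, 0, 0], -1], [[0, 0.5, 0], [0, 0, 0], -1], [[0, 0, 0], [0, 0.4, 0], -1], [[0, 0, 0], [0, 0.8, 0], -1], [[0, 0, 0], [-0.1, 1.2, 0], -1], [[0, 0, 0], [-0.2, 1.6, 0], -1], [[0, 0, 0], [-0.3, 1.6, 0], -1], [[0, 0, 0], [-0.3, 1.6, 0], -1]])

```text
time: 12.45
tool_pos: [0.5426, 0.121, 0.1181]
eef_rot: [-3.138, -0.11, -0.055]
ft_force: [1.1, -0.8, -2.8]
finger_gap: 0.0207
grip_force: 88.1
```

Emit:
move_arm(rows=[[[0, 0, 0], [-0.3, 1.6, 0], -1], [[0, 0, 0], [-0.3, 1.6, 0], -1], [[0, 0, 0], [-0.3, 1.6, 0], -1], [[0, 0, 0], [-0.3, 1.6, 0], -1], [[0, 0, 0], [-0.2, 1.6, 0], -1], [[0, 0, 0], [0, 1.6, 0], -1], [[0, 0, 0], [0, 1.2, 0], -1], [[0, 0, 0], [0, 0.8, 0], -1], [[0, 0, 0], [0, 0.6, 0], -1], [[0, 0, 0], [0, 0.3, 0], -1]])

```text
time: 13.28
tool_pos: [0.5376, -0.0037, 0.1176]
eef_rot: [-3.138, -0.11, -0.055]
ft_force: [-0.2, 0.6, -1.9]
finger_gap: 0.0205
grip_force: 88.2
```

Emit:
move_arm(rows=[[[0, 0, 0.5], [0, 0, 0], -1], [[0, 0, 1.2], [0, 0, 0], -1], [[0, 0, 1.7], [0, 0, 0], -1], [[0, 0, 1.7], [0, 0, 0], -1], [[0, 0, 1.7], [0, 0, 0], -1], [[0, 0, 1.7], [0, 0, 0], -1], [[0, 0, 1.2], [0, 0, 0], -1], [[0, 0, 0.5], [0, 0, 0], -1], [[0, 0, 0], [0, 0, 0], -1], [[0, 0, 0], [0, 0, 0], -1]])

```text
time: 14.12
tool_pos: [0.5374, -0.0026, 0.1175]
eef_rot: [-3.132, 0.167, -0.054]
ft_force: [-0.6, -0.1, -2.3]
finger_gap: 0.0208
grip_force: 88.1
```

```bash
python3 pz.py 7; python3 -c "
from m import *
ana('top','7');ana('scene','7');ana('wrist','7')" | grep -E "blue"; python3 -c "
import numpy as np,cv2
a=cv2.resize(np.load('wrist7p.npy')[:,:,::-1],(400,300));b=cv2.resize(np.load('scene7p.npy')[160:340,260:500,::-1],(400,300))
cv2.imwrite('pics/pair7.png',np.hstack([a,b]))"
```

```text
14.1167 [ 0.5374 -0.0026  0.1175] 353.8895511156787 [-0.6 -0.1 -2.3]
scene dark [383. 241.] 2444 [652.1  24.3] [218.9 100.5] 83.68 z 0.1254 slopes [ 0.1 -0.2]
top blue [472. 340.] 222 [ 338.5 -291.9] [ 13.  122.2] 75.65 mean [ 0.3405 -0.2876  0.0434]
top blue [559. 358.] 397 [ 300.8 -445.6] [ 21.7 124.6] 75.83 mean [ 0.3053 -0.4388  0.0437]
scene blue [407. 260.] 114 [685.1  37.1] [35.8 22.1] 0.2 mean [0.685  0.0369 0.04  ]
```

View pics/pair7.png

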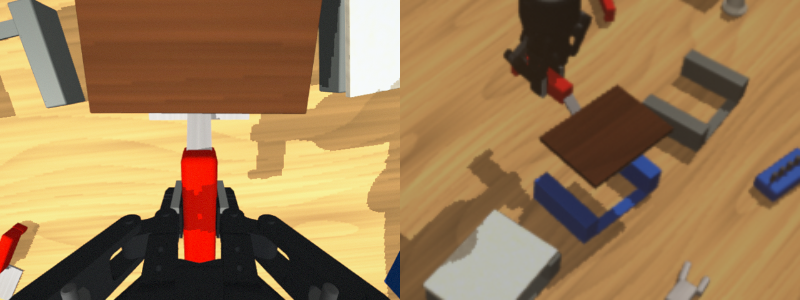

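Emit:
move_arm(rows=[[[0, 0, 0], [0, 0.1, 0], -1], [[0, 0, 0], [0, 0.2, 0], -1], [[0, 0, 0], [0, 0.1, 0], -1], [[0, 0, 0], [0, 0, 0], -1]])

```text
time: 14.6
tool_pos: [0.537, -0.0072, 0.1175]
eef_rot: [-3.132, 0.169, -0.054]
ft_force: [0.2, 0.0, -1.5]
finger_gap: 0.0203
grip_force: 88.1
```

```bash
sed -i 's/(z>.02)&(z<.25)/(z>ZL)\&(z<.14)/; s/^tag=.*/tag=sys.argv[1];ZL=float(sys.argv[2])/' pz.py; python3 pz.py 8 0.11; python3 - <<'E'
from m import *
for n in("top","wrist"):
    W=np.load(f"{n}8.npy");p=np.load(f"{n}8p.npy");z=W[...,2]
    m=(z>.117)&(z<.132)&(W[...,0]>.585)&(p[...,0]>p[...,2]*1.3)&(p[...,0].astype(int)<170)
    print(n,m.sum(),rect(W[m]) if m.sum()>50 else "",np.round(W[m].mean(0),4),np.round(np.percentile(W[m],[1,99],axis=0),4).tolist())
E
```

```text
14.6 [ 0.537  -0.0072  0.1175] 353.83693695606576 [ 0.2  0.  -1.5]
scene dark [382. 242.] 2427 [646.5 -17.9] [143.5 100.5] 83.48 z 0.1255 slopes [-0.1  0.5]
top 190 (array([677.1, -46.4]), array([89.9, 27.9]), 83.18) [ 0.685  -0.0573  0.1244] [[0.6673, -0.092, 0.1213], [0.6951, -0.0066, 0.1284]]
wrist 67076 (array([627.7, -15.1]), array([140.9,  65.1]), 83.85) [ 0.6301 -0.0154  0.1251] [[0.5934, -0.0836, 0.1234], [0.663, 0.0529, 0.1267]]
```

Scene and wrist both put the panel within 1 mm and 0.5° of the rest's axis. Lowering, with compensation for the 2° tool tilt.

Emit:
move_arm(rows=[[[0, 0, 0], [-0.01, 0, 0.4], -1], [[0, 0, 0], [-0.03, 0, 0.8], -1], [[0, 0, 0], [-0.04, 0, 1.2], -1], [[0, 0, 0], [-0.04, 0, 1.2], -1], [[0, 0, 0], [-0.04, 0, 1.2], -1], [[0, 0, 0], [-0.04, 0, 1.2], -1], [[0, 0, 0], [-0.03, 0, 0.8], -1], [[0, 0, 0], [-0.01, 0, 0.4], -1], [[0, 0, 0], [0, 0, 0], -1], [[0, 0, 0], [0, 0, 0], -1]])

```text
time: 15.58
tool_pos: [0.5373, -0.0065, 0.0454]
eef_rot: [-3.132, 0.168, -0.055]
ft_force: [-0.4, -0.5, -1.1]
finger_gap: 0.0207
grip_force: 88.2
```

```bash
python3 pz.py 9 0.04; python3 - <<'E'
from m import *
W=np.load("wrist9.npy");p=np.load("wrist9p.npy");z=W[...,2]
m=(z>.042)&(z<.062)&(W[...,0]>.585)&(p[...,0]>p[...,2]*1.3)&(p[...,0].astype(int)<170)&(abs(W[...,1]+.018)<.085)
print(m.sum(),rect(W[m]),np.round(W[m].mean(0),4))
E
```

```text
15.5833 [ 0.5373 -0.0065  0.0454] 353.85549019280484 [-0.4 -0.5 -1.1]
scene dark [379. 263.] 2269 [647.8 -18.3] [142.3 101.8] 83.03 z 0.054 slopes [-0.1  0.4]
66891 (array([628.3, -14.8]), array([141. ,  65.5]), 83.9) [ 0.6309 -0.015   0.054 ]
```

Emit:
move_arm(rows=[[[0, 0, 0], [-0.01, 0, 0.2], -1], [[0, 0, 0], [-0.01, 0, 0.2], -1], [[0, 0, 0], [-0.01, 0, 0.2], -1], [[0, 0, 0], [0, 0, 0.2], -1], [[0, 0, 0], [-0.01, 0, 0.2], -1], [[0, 0, 0], [-0.01, 0, 0.2], -1], [[0, 0, 0], [-0.01, 0, 0.2], -1], [[0, 0, 0], [0, 0, 0.2], -1], [[0, 0, 0], [-0.01, 0, 0.2], -1], [[0, 0, 0], [0, 0, 0.1], -1]])

```text
time: 16.57
tool_pos: [0.5369, -0.0063, 0.026]
eef_rot: [-3.132, 0.168, -0.054]
ft_force: [-0.2, -0.4, -0.6]
finger_gap: 0.0206
grip_force: 88.2
```

```bash
python3 pz.py 10 0.03; python3 - <<'E'
from m import *
W=np.load("wrist10.npy");p=np.load("wrist10p.npy");z=W[...,2]
m=(z>.036)&(z<.056)&(W[...,0]>.585)&(p[...,0]>p[...,2]*1.3)&(p[...,0].astype(int)<170)&(abs(W[...,1]+.018)<.085)
print(m.sum(),rect(W[m]),np.round(W[m].mean(0),4))
hs=cv2.cvtColor(p,cv2.COLOR_RGB2HSV)
m=(z>.01)&(z<.036)&(W[...,0]>.58)&(W[...,0]<.61)&(abs(W[...,1]+.012)<.04)&(hs[...,1]<60)
print("blade rear",m.sum(),np.round(W[m].mean(0),4))
a=cv2.resize(p[:,:,::-1],(400,300));b=cv2.resize(np.load('scene10p.npy')[180:330,290:490,::-1],(400,300))
cv2.imwrite('pics/pair10.png',np.hstack([a,b]))
E
```

```text
16.5667 [ 0.5369 -0.0063  0.026 ] 353.8543970187069 [-0.2 -0.4 -0.6]
top dark [331. 163.] 357 [675.8 -46.4] [60.4 29.7] 76.54 z 0.0472 slopes [-1.5 -0.1]
scene dark [378. 264.] 2239 [647.2 -18.8] [140.6 101.1] 83.01 z 0.0481 slopes [-0.1  0. ]
76079 (array([625.9, -14.2]), array([140.6,  59.4]), 83.66) [ 0.6278 -0.0147  0.0477]
blade rear 1855 [ 0.5896 -0.0092  0.0283]
```

View pics/pair10.png

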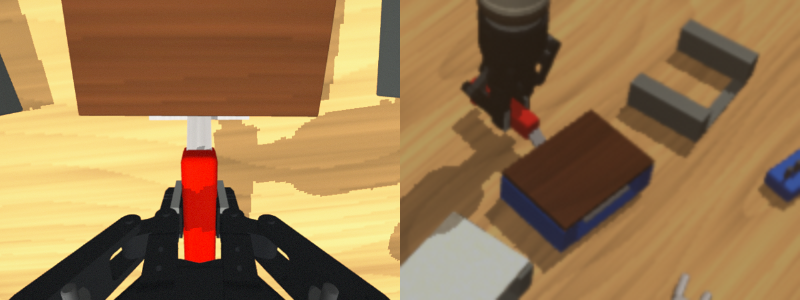

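The panel lies level on the blue rest at the right place, (647,-19) mm, with the blade clear beneath it. I'll lower a bit more, then withdraw.

Emit:
move_arm(rows=[[[0, 0, 0], [-0.01, 0, 0.3], -1], [[0, 0, 0], [-0.01, 0, 0.3], -1], [[0, 0, 0], [-0.4, 0, 0], -1], [[0, 0, 0], [-0.8, 0, -0.03], -1], [[0, 0, 0], [-1.2, 0, -0.04], -1], [[0, 0, 0], [-1.2, 0, -0.04], -1], [[0, 0, 0], [-1.2, 0, -0.04], -1], [[0, 0, 0], [-1.2, 0, -0.04], -1], [[0, 0, 0], [-1.2, 0, -0.04], -1], [[0, 0, 0], [-1.2, 0, -0.04], -1]])

```text
time: 17.55
tool_pos: [0.4522, 0.003, 0.0201]
eef_rot: [-3.132, 0.168, -0.054]
ft_force: [0.6, -0.5, -0.9]
finger_gap: 0.0209
grip_force: 88.2
```

Emit:
move_arm(rows=[[[0, 0, 0], [-1.2, 0, -0.04], -1], [[0, 0, 0], [-1.2, 0, -0.04], -1], [[0, 0, 0], [-1.2, 0, -0.04], -1], [[0, 0, 0], [-1.2, 0, -0.04], -1], [[0, 0, 0], [-1.2, 0, -0.04], -1], [[0, 0, 0], [-0.8, 0, -0.03], -1], [[0, 0, 0], [-0.4, 0, 0], -1], [[0, 0, 0], [0, 0, 0], -1]])

```text
time: 18.22
tool_pos: [0.381, 0.0107, 0.0199]
eef_rot: [-3.132, 0.168, -0.054]
ft_force: [1.7, -0.2, -1.2]
finger_gap: 0.0207
grip_force: 88.2
```

```bash
python3 b.py 11 0.0 0.04;python3 pz.py 12 0.03; python3 - <<'E'
from m import *
for n in("top","scene"): ana(n,"12")
E
```

```text
[0.381  0.0107 0.0199] 353.8523746722897 -0.05363464764692094
wrist 31645 blade top rel TCP at grip-x0: -0.0052 slopes deg x,y [1.74 0.35] lx [0.0584 0.1255] ly [-0.0331  0.0362] rect (array([475.4,   2.2]), array([78.5, 73.6]), 83.85)
top 1899 blade top rel TCP at grip-x0: -0.005 slopes deg x,y [1.61 0.59] lx [0.0599 0.1574] ly [-0.0338  0.0359] rect (array([ 4.908e+02, -3.000e-01]), array([ 71.2, 104.7]), 84.52)
scene 928 blade top rel TCP at grip-x0: -0.0036 slopes deg x,y [1.61 0.3 ] lx [0.0587 0.1606] ly [-0.0344  0.0359] rect (array([4.903e+02, 2.000e-01]), array([ 72.4, 103.8]), 84.32)
18.3667 [0.3827 0.0102 0.0204] 353.85130001906776 [-0.3 -0.1 -1.7]
top dark [318. 181.] 2388 [643.5 -16.5] [137.7  98.5] 83.63 z 0.0473 slopes [-0.3  0. ]
scene dark [379. 264.] 2215 [646.6 -18.3] [139.7 101.5] 83.45 z 0.0481 slopes [-0.   0.1]
top red [150. 307.] 369 [414.7 291.1] [16.3 72.8] 51.9 mean [0.4137 0.2907 0.0268]
top blue [472. 341.] 233 [ 338.7 -293.6] [ 15.5 123. ] 75.77 mean [ 0.3397 -0.2877  0.0433]
top blue [559. 360.] 374 [ 301.3 -443.7] [ 17.8 124.4] 75.67 mean [ 0.3022 -0.43
[... 563 characters left out ...]
58.] 109 [418.2 288.8] [14.4 72.6] 53.29 mean [0.4207 0.2864 0.0281]
scene red [307. 203.] 142 [396.9   7.6] [21.8 52.1] 76.81 mean [0.4036 0.0054 0.0479]
scene panel [306. 202.] 171 [394.8  11. ] [52.  44.6] 18.09 mean [0.398  0.0065 0.0493]
scene panel [379. 264.] 2374 [646.5 -17.5] [144.9 103.7] 83.29 mean [ 0.6484 -0.021   0.048 ]
scene panel [314. 322.] 3051 [ 643.5 -222.2] [103.4 142.2] 5.03 mean [ 0.6448 -0.2254  0.0478]
scene blade [374. 143.] 262 [345.7 345.5] [52.7 78.1] 54.46 mean [0.344  0.3449 0.0035]
scene blade [449. 232.] 95 [696.4 200.5] [14.1 70. ] 5.13 mean [0.6966 0.2038 0.0045]
scene blade [410. 360.] 563 [ 827.5 -129.5] [163.8  28.8] 89.15 mean [ 0.8302 -0.14    0.0082]
```

The panel is within about 1.5 mm and 0.3° of the rest, and the white panel hasn't moved. I'll level the spatula, lay it down and release.

Emit:
move_arm(rows=[[[0, -0.6, 0], [0, 0, 0], -1], [[0, -0.6, 0], [0, 0, 0], -1], [[0, -0.5, 0], [0, 0, 0], -1], [[0, 0, 0], [0, 0, 0.3], -1], [[0, 0, 0], [0, 0, 0.3], -1], [[0, 0, 0], [0, 0, 0.2], -1], [[0, 0, 0], [0, 0, 0.2], -1], [[0, 0, 0], [0, 0, 0.1], -1], [[0, 0, 0], [0, 0, 0], -1]])

```text
time: 19.27
tool_pos: [0.3817, 0.0106, 0.0087]
eef_rot: [-3.131, 0.168, -0.007]
ft_force: [0.1, 0.0, -2.3]
finger_gap: 0.0205
grip_force: 88.2
```

```bash
python3 b.py 13 -0.02 0.04; python3 -c "
from bench import *
print(read_state()['ft_force'])"
```

```text
[0.3817 0.0106 0.0087] 353.8553764906159 -0.006865263975143589
wrist 31654 blade top rel TCP at grip-x0: -0.0052 slopes deg x,y [0.02 0.34] lx [0.0584 0.1254] ly [-0.0332  0.0363] rect (array([473.5,   2.4]), array([72.4, 68.5]), 84.15)
top 1605 blade top rel TCP at grip-x0: -0.0054 slopes deg x,y [0.02 0.42] lx [0.0717 0.1581] ly [-0.0341  0.0363] rect (array([ 4.952e+02, -4.000e-01]), array([71.6, 89.9]), 83.94)
scene 915 blade top rel TCP at grip-x0: -0.0041 slopes deg x,y [-0.01  0.2 ] lx [0.0585 0.159 ] ly [-0.0342  0.0364] rect (array([4.908e+02, 3.000e-01]), array([ 73. , 103.1]), 83.76)
[-0.95068626  0.90757127 -0.56437012]
```

Blade is level and its underside is about on the table. Releasing and rising.

Emit:
move_arm(rows=[[[0, 0, 0], [0, 0, 0.05], -1], [[0, 0, 0], [0, 0, 0], 1], [[0, 0, 0], [0, 0, 0], 1], [[0, 0, 0], [0, 0, 0], 1], [[0, 0, 0], [0, 0, 0], 1], [[0, 0, 0], [0, 0, 0], 1], [[0, 0, 0], [0, 0, 0], 1], [[0, 0, 0], [0, 0, 0], 1], [[0, 0, 0], [0, 0, 0], 1], [[0, 0, 0], [0, 0, 0], 1]])

```text
time: 20.25
tool_pos: [0.382, 0.0105, 0.0086]
eef_rot: [-3.131, 0.168, -0.008]
ft_force: [-0.4, 0.5, 0.1]
finger_gap: 0.0851
grip_force: 0.0
```

Emit:
move_arm(rows=[[[0, 0, 0], [0, 0, -0.5], 1], [[0, 0, 0], [0, 0, -1.5], 1], [[0, 0, 0], [0, 0, -3], 1], [[0, 0, 0], [0, 0, -3], 1], [[0, 0, 0], [0, 0, -3], 1], [[0, 0, 0], [0, 0, -3], 1], [[0, 0, 0], [0, 0, -3], 1], [[0, 0, 0], [0, 0, -1.5], 1], [[0, 0, 0], [0, 0, 0], 1], [[0, 0, 0], [0, 0, 0], 1]])

```text
time: 21.08
tool_pos: [0.3814, 0.0093, 0.1943]
eef_rot: [-3.132, 0.168, -0.011]
ft_force: [0.3, 0.3, -0.6]
finger_gap: 0.0855
grip_force: 0.0
```

```bash
python3 pz.py 14 0.03; python3 - <<'E'
from m import *
for n in("wrist","top"): ana(n,"14")
a=cv2.resize(np.load('wrist14p.npy')[:,:,::-1],(400,300));b=cv2.resize(np.load('scene14p.npy')[130:370,200:520,::-1],(400,300))
cv2.imwrite('pics/pair14.png',np.hstack([a,b]))
E
```

```text
21.0833 [0.3814 0.0093 0.1943] 353.8609645092153 [ 0.3  0.3 -0.6]
top dark [318. 178.] 2423 [643.9 -17.3] [137.4  98. ] 84.35 z 0.0472 slopes [-0.2  0.1]
scene dark [378. 264.] 2242 [647.3 -17.3] [143.3 100.8] 83.77 z 0.0481 slopes [-0.1  0.1]
wrist red [ 25. 205.] 1964 [416.6 291.1] [17.  74.3] 52.28 mean [0.4174 0.2872 0.0247]
wrist red [319. 222.] 2340 [372.   12.5] [20.4 98. ] 84.42 mean [0.375  0.012  0.0372]
wrist blue [631. 267.] 642 [ 308.  -278.1] [ 4.6 53.9] 75.8 mean [ 0.3017 -0.2767  0.0403]
wrist blade [318.  87.] 9863 [485.7   1.1] [ 70.7 110.7] 84.55 mean [0.49   0.0006 0.0028]
wrist blade [ 21. 270.] 2544 [342.6 338.8] [54.  89.2] 67.7 mean [0.3448 0.3408 0.0018]
top red [149. 307.] 368 [414.7 291.6] [16.1 73.3] 52.7 mean [0.4137 0.2909 0.0269]
top red [300. 352.] 75 [326.8  16.5] [20.2 11.8] 72.99 mean [0.3272 0.0165 0.0376]
top blue [472. 339.] 233 [ 339.4 -290.6] [ 11.8 123.2] 74.69 mean [ 0.3432 -0.2886  0.0437]
top blue [558. 362.] 382 [ 301.6 -442.6] [ 15.9 123.2] 76.49 mean [ 0.2996 -0.4371  0.0431]
top panel [315. 179.] 3842 [644.2 -17.1] [142.2 102.1] 83.49 mean [ 0.6428 -0.0166  0.0472]
top panel [424. 179.] 3881 [ 639.8 -221.2] [101.5 142.4] 4.79 mean [ 0.6388 -0.2209  0.0472]
top blade [366.  98.] 745 [ 832.  -117.8] [ 41.8 185.5] 6.61 mean [ 0.8257 -0.1218  0.0078]
top blade [206. 164.] 234 [694.4 200.4] [15.9 69.5] 4.41 mean [0.6942 0.1989 0.0036]
top blade [ 83. 226.] 117 [574.4 437.1] [33.8 40.4] 61.24 mean [0.5724 0.4328 0.0086]
top blade [310. 249.] 748 [516.5  -2.2] [70.6 47. ] 82.61 mean [ 0.5184 -0.0044  0.0021]
top blade [123. 346.] 1254 [347.4 344.9] [55.7 86.4] 53.12 mean [0.3451 0.3456 0.0022]
```

View pics/pair14.png

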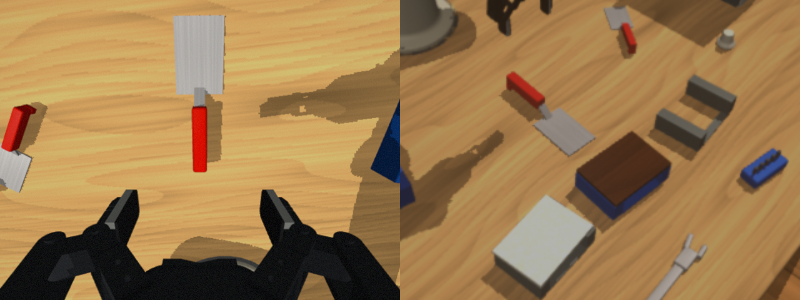

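The spatula lies flat at wrist crop (200,95), clear of the panel. The oak panel sits square on the blue rest, the white panel is untouched and the gripper is free. Handing in.

```bash
python3 -c "
from bench import *
print(close_job())"
```

```text
the job is handed in; nothing more can be done
None
```

The oak panel is on the blue rest, within about 1.5 mm of centre and 0.5° of square. The spatula lies flat on the table about 5 cm clear of it, the white panel has not moved, and the job was handed in at about 21 s.

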